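# Transfer a row of rock specimens to the collection case in order

## Robot

A 7-joint arm with a two-finger parallel gripper is mounted at the origin on the work surface. World frame = base frame: x ahead of the robot, y to its left, z up, the work surface at z = 0. Lengths are in m, angles in rad, forces in N, time in s.
With the tool pointing down it reaches from about 0.35 to 0.9 m from the base axis. Payload 19.9 kg.
Tool frame: the origin (TCP) lies between the finger pads; the fingertips stand 19 mm ahead of it and the grasp point (between the pads) is the TCP; x points along the fingers, y is the direction in which the jaws open and shut, and the axes are right-handed (so a half turn about x gives the same grasp; the last joint's range is limited). The gripper opens to 85 mm and grips with 20 to 120 N. Pads are 22 mm wide; open, the fingers measure 114 mm over their backs; the gripper's body (76 mm by 85 mm) begins 54 mm behind the grasp point. The pads swing forward as they close: fully open they stand 13 mm farther back than shut.
Start: joints at [1.179, 0.417, -0.01, 1.614, 0.005, 1.111, -0.053], TCP at [0.214, -0.587, 0.25] pointing down, gripper open.
Joint ranges: [-2.81, 2.81], [-0.39, 2.02], [-1.27, 1.25], [0.06, 2.57], [-1.19, 4.33], [0.19, 2], [-2.82, 2.82]. Speed limits (rad/s): [1.89, 1.89, 2.39, 2.39, 3.01, 3.01, 3.01].

## Interface

Orientations are given as a unit quaternion [x, y, z, w].
In Python, from station import r gives the robot as it stands.
- The arm moves only by the shell command python3 -m handwheel 'ROWS' [FORCE]. ROWS is JSON, a list of rows, each an object of numbers: "tx", "ty", "tz": the shift along the world's x, y, z in cm; "ax", "ay", "az": the turn, a rotation vector about the world's x, y, z in rad; "claw": the finger opening in cm, from 0 to 8.54. A call has 1 to 20 rows; each row is the pose to reach, as a shift and turn from the pose commanded when the call began; what a row does not reach only later rows make up. A row lasts 1/8 s, in which the tool goes at most 62.5 mm and 10.7 degrees, less where a joint would pass 70% of its speed; a pose out of reach is approached as far as the arm can. A call with a gripper value outside its range is refused whole. The fingers move at their own pace and stop on an object; FORCE is the grip in N (left out, the last holds). Time passes only in rows, so rows that repeat a pose let the fingers close. It gives the time, the measured TCP pose, the force and the opening at its end, in the units of the state.
- r.state(): the state, without advancing time (a new reading comes with each control period).
- r.snapshot(name): name is "scene" or "top" or "wrist"; returns a dict with "frame" (420x560x3 uint8, red, green, blue), "fov_y" (degrees; the focal length in pixels is half the picture's height over the tangent of half this angle, whatever the lens; pixels are square), "cx", "cy" (the principal point, pixels), "k1" (the pictures are not rectified: a ray, as slopes to the right and down, at radius r is drawn at 1 + k1 r^2 times it, then the intrinsics apply), "origin" and "attitude" of the camera in the world; the wrist camera has in their place "hand_eye" (4x4, takes a point from camera to tool coordinates, whose origin is the TCP and whose axes are the tool frame's). Camera axes: x right, y up, looking along -z (the intrinsics and any distortion apply to the point x, -y, -z); pixel columns grow to the right and rows downward; lengths in m; the calibration is good to about 2 mm. A picture is of the moment at which its call begins: read the wrist's pose just before it. There is no depth.
- r.sign_off(): hands the job in, once; it reports no verdict.
The state is a dict: "t": time; "qpos": joint angles; "joint_velocities": joint speeds; "joint_efforts": joint torques, N m; "eef_pos": TCP position; "tool_rot": TCP orientation; "force": force on the tool from outside, world axes, zero at the start; "moment": the same for the moment, N m; "finger_gap": opening from 0.0 (shut) to 1.0 (fully open).
Only numpy, scipy, OpenCV 4.12 (cv2) and the standard library are available. Lean on these libraries where they do the work, as an engineer would, in place of code of your own. Each camera call takes 0.05 s, during which the arm holds its last target. There are 200 camera calls.

## Task

Move the four rock specimens from the wooden field tray into the grey case, one to a compartment and in the same order counted from the handles: the one nearest the wooden tray's handle goes into the compartment nearest the case's handle, and so on along the row. Stand each one upright in the middle of its compartment, without ever tipping one over, and leave the tile, the bottle and the magnifier where they are.

Things in the scene. Friction and masses are not known exactly. Their poses are not given: they have to be found in the camera images.
- crystal_mid (a point): Centre (half-way up, 33 mm over its underside) of the loose pale six-sided crystal that stands upright and tapers to a point: 66 mm tall, prism 30 mm across flats up to 46 mm height, then a six-sided point; 0.11 kg. Its x axis runs across two opposite flats (30 mm apart), z up.
- twin_mid (a point): Centre (half-way up, 28 mm over its underside) of the loose twinned cubic crystal: a square 36 x 36 x 36 mm stone block with a smaller 20 mm wide block grown on its top (20 mm tall there, 4 mm off centre in +x and -y); 56 mm tall in all; 0.22 kg. Its x and y axes are square to its faces, z up.
- core_mid (a point): Centre (half-way up, 28 mm over its underside) of the loose upright round piece of drill core: a plain grey stone cylinder, 36 mm diameter, 56 mm tall; 0.15 kg. z up.
- slab_mid (a point): Centre (half-way up, 27 mm over its underside) of the loose upright oblong banded slab: 24 mm thick along its x axis, 42 mm wide along its y axis, 54 mm tall; 0.13 kg. z up.
- pad_crystal: Flat cork pad, 70 x 54 x 2 mm, fixed in the wooden tray, on which the pointed crystal stands at the start; its place in the row is that specimen's place in the order. All pads look alike. Origin: centre of its underside; x across the tray, y along the row to the handle. The specimen stands within 5 mm of its middle, x axes within 0.2 rad.
- pad_twin: Flat cork pad, 70 x 54 x 2 mm, fixed in the wooden tray, on which the twinned cubic crystal stands at the start; its place in the row is that specimen's place in the order. All pads look alike. Origin: centre of its underside; x across the tray, y along the row to the handle. The specimen stands within 5 mm of its middle, x axes within 0.2 rad.
- pad_core: Flat cork pad, 70 x 54 x 2 mm, fixed in the wooden tray, on which the round drill core stands at the start; its place in the row is that specimen's place in the order. All pads look alike. Origin: centre of its underside; x across the tray, y along the row to the handle. The specimen stands within 5 mm of its middle, x axes within 0.2 rad.
- pad_slab: Flat cork pad, 70 x 54 x 2 mm, fixed in the wooden tray, on which the oblong slab stands at the start; its place in the row is that specimen's place in the order. All pads look alike. Origin: centre of its underside; x across the tray, y along the row to the handle. The specimen stands within 5 mm of its middle, x axes within 0.2 rad.
- field_tray: Wooden tray, holds the row at the start; fixed, at any yaw. 112 mm (x) by 268 mm (y), floor 4 mm thick, rim 10 mm high over the table, no dividers. One steel bar handle sticks out 26 mm at the middle of its +y end only. Origin: under its centre, at table height. Pads lie in it at x = 0, y = +99, +33, -33, -99 mm (first to fourth from the handle), their tops 6 mm over the table.
- case: Grey case, four empty compartments; fixed, at any yaw. 112 mm (x) by 268 mm (y); rim and 3 white-topped dividers 4 mm thick, 10 mm high over the table; floor 4 mm over the table. One black bar handle sticks out 26 mm at the middle of its +y end only. Origin: under its centre, at table height. Compartments 104 (x) by 62 mm (y) inside, centres x = 0, y = +99, +33, -33, -99 mm, first to fourth from the handle.
- streak_tile: Bystander: loose white ceramic tile, 50 x 50 x 8 mm, lying between the trays, on the robot's side. Origin: centre of its underside.
- dropper: Bystander: loose small amber bottle with black cap, 34 mm diameter, 60 mm tall, standing between the trays, on the far side. Origin: centre of its underside.
- loupe: Bystander: loose folding pocket magnifier lying flat between the trays, on the far side: 38 mm round, 16 mm tall, with a 34 mm steel tab along its +y. Origin: centre of the round part's underside.
Not all that is in view belongs to the job. What is shaped like the part that bears crystal_mid but green or turquoise is not meant.

How it is judged:
At the end, for the whole second after the job is handed in: Each specimen stands in the compartment whose place from the case handle equals its cork pad's place from the tray handle: within 12 mm of the middle along the row and 15 mm across, on the floor (at most 4 mm high), upright within 0.12 rad, at rest (((y of pad_crystal in the frame of field_tray between 0.079 and 0.119 m and y of crystal_mid in the frame of case between 0.087 and 0.111 m) or (y of pad_crystal in the frame of field_tray between 0.013 and 0.053 m and y of crystal_mid in the frame of case between 0.021 and 0.045 m) or (y of pad_crystal in the frame of field_tray between -0.053 and -0.013 m and y of crystal_mid in the frame of case between -0.045 and -0.021 m) or (y of pad_crystal in the frame of field_tray between -0.119 and -0.079 m and y of crystal_mid in the frame of case between -0.111 and -0.087 m)) and x of crystal_mid in the frame of case between -0.015 and 0.015 m and z of crystal_mid in the frame of case below 0.041 m and angle between each of crystal_mid, twin_mid, core_mid, slab_mid's own z axis and vertical below 0.12 rad and linear speed of each of crystal, twin, core, slab below 0.01 m/s and angular speed of each of crystal, twin, core, slab below 0.1 rad/s and ((y of pad_twin in the frame of field_tray between 0.079 and 0.119 m and y of twin_mid in the frame of case between 0.087 and 0.111 m) or (y of pad_twin in the frame of field_tray between 0.013 and 0.053 m and y of twin_mid in the frame of case between 0.021 and 0.045 m) or (y of pad_twin in the frame of field_tray between -0.053 and -0.013 m and y of twin_mid in the frame of case between -0.045 and -0.021 m) or (y of pad_twin in the frame of field_tray between -0.119 and -0.079 m and y of twin_mid in the frame of case between -0.111 and -0.087 m)) and x of twin_mid in the frame of case between -0.015 and 0.015 m and z of each of twin_mid, core_mid in the frame of case below 0.036 m and ((y of pad_core in the frame of field_tray between 0.079 and 0.119 m and y of core_mid in the frame of case between 0.087 and 0.111 m) or (y of pad_core in the frame of field_tray between 0.013 and 0.053 m and y of core_mid in the frame of case between 0.021 and 0.045 m) or (y of pad_core in the frame of field_tray between -0.053 and -0.013 m and y of core_mid in the frame of case between -0.045 and -0.021 m) or (y of pad_core in the frame of field_tray between -0.119 and -0.079 m and y of core_mid in the frame of case between -0.111 and -0.087 m)) and x of core_mid in the frame of case between -0.015 and 0.015 m and ((y of pad_slab in the frame of field_tray between 0.079 and 0.119 m and y of slab_mid in the frame of case between 0.087 and 0.111 m) or (y of pad_slab in the frame of field_tray between 0.013 and 0.053 m and y of slab_mid in the frame of case between 0.021 and 0.045 m) or (y of pad_slab in the frame of field_tray between -0.053 and -0.013 m and y of slab_mid in the frame of case between -0.045 and -0.021 m) or (y of pad_slab in the frame of field_tray between -0.119 and -0.079 m and y of slab_mid in the frame of case between -0.111 and -0.087 m)) and x of slab_mid in the frame of case between -0.015 and 0.015 m and z of slab_mid in the frame of case below 0.035 m); the robot touches nothing.
It fails at once if the white tile is shifted by more than 20 mm (distance of streak_tile from where it was at the start of the episode above 0.02 m).
It fails at once if the amber bottle is shifted by more than 20 mm (distance of dropper from where it was at the start of the episode above 0.02 m).
It fails at once if the magnifier is shifted by more than 20 mm (distance of loupe from where it was at the start of the episode above 0.02 m).
It fails at once if a specimen is tipped over (angle between any of crystal_mid, twin_mid, core_mid, slab_mid's own z axis and vertical above 0.8 rad).
It also fails if it takes over 112 s, if anything falls off the work surface, if the arm or the gripper's body presses on something with over 40 N, if the wrist force passes 120 N, or if a joint passes its speed limit or range.

## Working session

There is one attempt and no reset: what is moved stays moved. The work goes in short steps, Python scripts to look and compute and a shell command to move; the robot and the scene stay as the last step left them, time stands still between calls to the robot, and variables do not carry over. Pictures are saved under pics/ and viewed, about 12 in all and at most 16, crops included, and the job is handed in when it is done.

```bash
mkdir -p pics; ls; python3 - <<'E'
from station import r
import cv2
s=r.state();print({k:s[k] for k in('t','eef_pos','tool_rot','finger_gap')})
for n in('top','scene'):
    d=r.snapshot(n);cv2.imwrite(f'pics/{n}0.png',d['frame'][:,:,::-1]);print(n,{k:v for k,v in d.items() if k!='frame'})
E
```

```text
pics
{'t': 0.0, 'eef_pos': array([ 0.21407353, -0.58683021,  0.24965377]), 'tool_rot': array([-0.69621918, -0.1234791 ,  0.6964178 , -0.12261324]), 'finger_gap': 0.9995627773216056}
top {'fov_y': 53.16385387829378, 'cx': 271.78502869703476, 'cy': 203.3551626446183, 'k1': -0.06365149334154856, 'origin': array([ 0.47645088, -0.02769404,  1.10708571]), 'attitude': array([-0.04056585,  0.04382093,  0.71321032, -0.69840188])}
scene {'fov_y': 43.11715073982295, 'cx': 289.0943510055121, 'cy': 213.55362890058242, 'k1': -0.016332361648195147, 'origin': array([ 0.92596449, -0.67191516,  0.90012492]), 'attitude': array([0.32897748, 0.07681476, 0.23206265, 0.91215143])}
```

View pics/top0.png

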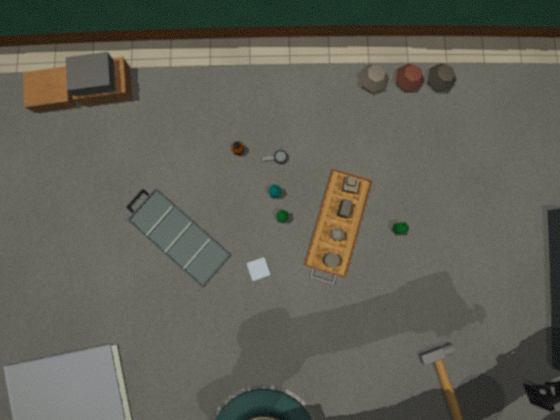

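View pics/scene0.png

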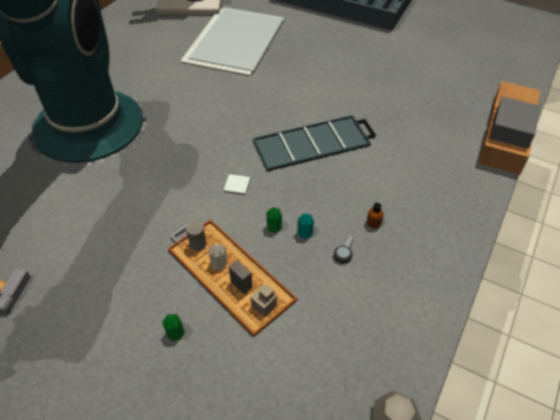

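The top view shows the wooden tray with its handle at (323,277). From the handle the row is core (332,260), crystal (338,234), slab (345,208), twin (351,185). The case handle is at (138,200).
The crystal could be confused with four things: pale grey (338,234), green (282,215), turquoise (275,190) and green (401,228). I choose the pale one standing in the tray.

```bash
cat > h.py <<'E'
import numpy as np, cv2
from scipy.spatial.transform import Rotation as R
from station import r
def snap(n):
    s=r.state(); d=r.snapshot(n); f=d['frame'].shape[0]/2/np.tan(np.radians(d['fov_y']/2))
    d['K']=np.array([[f,0,d['cx']],[0,f,d['cy']],[0,0,1]]); d['D']=np.array([d['k1'],0,0,0.])
    if n=='wrist':
        T=np.eye(4);T[:3,:3]=R.from_quat(s['tool_rot']).as_matrix();T[:3,3]=s['eef_pos'];M=T@np.array(d['hand_eye'])
    else:
        M=np.eye(4);M[:3,:3]=R.from_quat(d['attitude']).as_matrix();M[:3,3]=d['origin']
    d['M']=M; d['bgr']=d['frame'][:,:,::-1].copy(); return d
def undist(d,px):  # r_d = r(1+k1 r^2)
    n=(np.array(px,float).reshape(-1,2)-[d['cx'],d['cy']])/d['K'][0,0]; u=n.copy()
    for _ in range(15): u=n/(1+d['k1']*(u**2).sum(1,keepdims=True))
    return u
def cast(d,px,z):
    u=undist(d,px); v=np.c_[u[:,0],-u[:,1],-np.ones(len(u))]@d['M'][:3,:3].T; o=d['M'][:3,3]
    return (o+v*((z-o[2])/v[:,2:3]))[:,:2]
def proj(d,P):
    p=(np.array(P,float).reshape(-1,3)-d['M'][:3,3])@d['M'][:3,:3]; u=np.c_[p[:,0]/-p[:,2],-p[:,1]/-p[:,2]]
    u=u*(1+d['k1']*(u**2).sum(1,keepdims=True)); return u*d['K'][0,0]+[d['cx'],d['cy']]
E
python3 - <<'E'
from h import *
d=snap('top');hsv=cv2.cvtColor(d['bgr'],cv2.COLOR_BGR2HSV)
def rect(mask,box,z):
    m=np.zeros_like(mask);x0,y0,x1,y1=box;m[y0:y1,x0:x1]=mask[y0:y1,x0:x1]
    m=cv2.morphologyEx(m,cv2.MORPH_OPEN,np.ones((3,3)))
    cs,_=cv2.findContours(m,0,1);c=cv2.convexHull(max(cs,key=cv2.contourArea))
    P=cast(d,c.reshape(-1,2),z)
    return cv2.minAreaRect((P*1000).astype(np.float32)),c
w=cv2.inRange(hsv,(5,110,60),(25,255,255))
print('tray',rect(w,(290,150,390,290),.01)[0])
print(hsv[240,190],hsv[240,100],hsv[268,258],hsv[232,160])
b=d['bgr'].astype(int)
c=((b[:,:,1]-b[:,:,2]>6)*255).astype(np.uint8)
print('case',rect(c,(125,185,240,290),.01)[0])
hd=cast(d,[[138,200],[323,277]],.01);print('handles',hd)
for n,p,z in(('tile',(258,268),.008),('bottle',(238,148),.04),('loupe',(280,156),.016),('turq',(275,190),.03),('green',(282,215),.03),('green2',(401,228),.03)):print(n,cast(d,[p],z))
v=np.hstack([cv2.resize(d['bgr'][160:290,290:390],None,fx=4,fy=4),cv2.resize(cv2.merge([c,c,w])[180:310,125:225],None,fx=4,fy=4)])
cv2.imwrite('pics/crop1.png',v)
E
```

```text
tray ((555.4996337890625, -207.583740234375), (112.37708282470703, 267.4908447265625), 72.03516387939453)
[ 71  26 109] [ 30  24 107] [ 99  14 184] [ 71  26 109]
case ((479.5679626464844, 161.35772705078125), (130.94378662109375, 109.14913177490234), 47.325679779052734)
handles [[ 0.62434116  0.32009841]
 [ 0.41342974 -0.16255119]]
tile [[0.44018471 0.00515606]]
bottle [[0.75147434 0.05095071]]
loupe [[ 0.73353685 -0.05862125]]
turq [[ 0.64034794 -0.04311457]]
green [[ 0.57486385 -0.05970935]]
green2 [[ 0.53451659 -0.36670903]]
```

View pics/crop1.png

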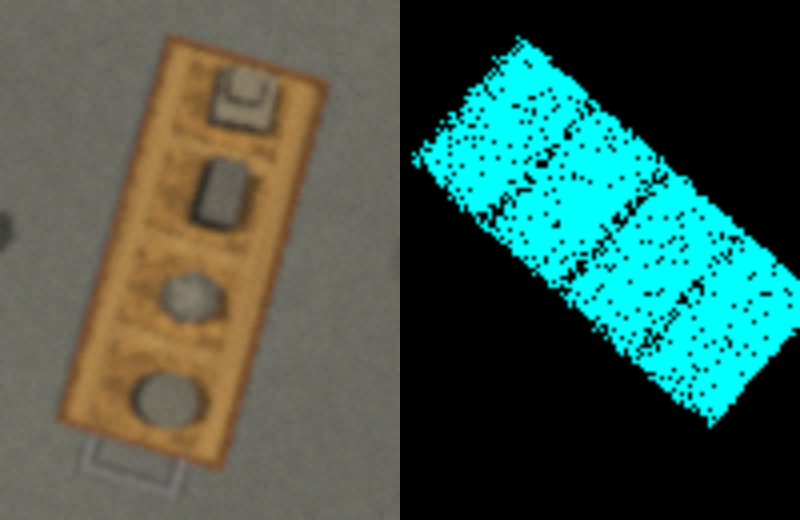

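Crop: twin (245,95), slab (222,192), crystal (190,297) and core (168,400) run top to bottom, with the handle next to the core. The crystal is the pale grey one. The tray fit of 112×267 mm matches the given size. The case fit failed because of gaps in the mask, so I'll redo that one.

```bash
python3 - <<'E'
from h import *
d=snap('top');b=cv2.GaussianBlur(d['bgr'],(5,5),0).astype(int)
c=((b[:,:,1]-b[:,:,2]>6)*255).astype(np.uint8);m=np.zeros_like(c);m[185:290,122:242]=c[185:290,122:242]
m=cv2.morphologyEx(cv2.morphologyEx(m,cv2.MORPH_CLOSE,np.ones((5,5))),cv2.MORPH_OPEN,np.ones((5,5)))
cs,_=cv2.findContours(m,0,1);k=cv2.convexHull(max(cs,key=cv2.contourArea))
print(cv2.minAreaRect((cast(d,k.reshape(-1,2),.01)*1000).astype(np.float32)))
s=r.state();print(R.from_quat(s['tool_rot']).as_matrix().round(3))
w=snap('wrist');print(np.array(w['hand_eye']).round(3),w['fov_y'],w['M'].round(3))
E
```

```text
((525.1527099609375, 212.7742156982422), (264.5172424316406, 109.32363891601562), 48.0900993347168)
[[-0.     0.343 -0.939]
 [ 0.001 -0.939 -0.343]
 [-1.    -0.001  0.   ]]
[[ 0.     0.288 -0.958 -0.123]
 [ 1.    -0.001  0.     0.001]
 [-0.001 -0.958 -0.288 -0.073]
 [ 0.     0.     0.     1.   ]] 71.83645272827948 [[ 0.344  0.899  0.271  0.283]
 [-0.939  0.329  0.098 -0.562]
 [-0.001 -0.288  0.958  0.373]
 [ 0.     0.     0.     1.   ]]
```

```bash
python3 -m handwheel '[{"tx":6,"ty":7,"tz":0,"az":-0.12},{"tx":12,"ty":13,"az":-0.24},{"tx":18,"ty":20,"az":-0.36},{"tx":24,"ty":26,"az":-0.48},{"tx":30,"ty":32,"az":-0.6},{"tx":34.5,"ty":37.5,"az":-0.665},{"tx":34.5,"ty":37.5,"az":-0.665},{"tx":34.5,"ty":37.5,"az":-0.665},{"tx":34.5,"ty":37.5,"az":-0.665},{"tx":34.5,"ty":37.5,"az":-0.665},{"tx":34.5,"ty":37.5,"az":-0.665},{"tx":34.5,"ty":37.5,"az":-0.665}]' 40
python3 - <<'E'
from h import *
w=snap('wrist');s=r.state();print(s['eef_pos'],R.from_quat(s['tool_rot']).as_matrix().round(3)[:,1],s['joint_velocities'].round(3))
cv2.imwrite('pics/w1.png',w['bgr']);np.savez('w1.npz',M=w['M'])
E
```

```text
[ 0.21414194 -0.58703975  0.25006835] [ 0.343 -0.939 -0.   ] [-0.001 -0.     0.    -0.003  0.002  0.002 -0.002]invalid input at $[0]: expected keys tx, ty, tz, ax, ay, az, claw
```

View pics/w1.png

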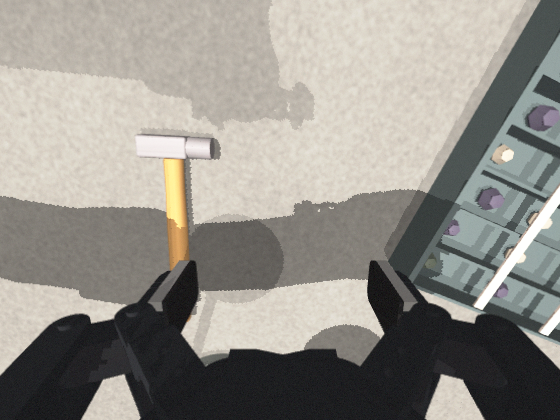

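The rows need all seven keys. This view is from the start pose: hammer at (175,150), a crate at the right, and the fingers along the bottom edge.

```bash
python3 -m handwheel '[{"tx":5,"ty":6.5,"tz":1,"ax":0,"ay":0,"az":-0.11,"claw":8.5},{"tx":10,"ty":13,"tz":2,"ax":0,"ay":0,"az":-0.22,"claw":8.5},{"tx":15,"ty":20,"tz":3,"ax":0,"ay":0,"az":-0.33,"claw":8.5},{"tx":20,"ty":26,"tz":3,"ax":0,"ay":0,"az":-0.44,"claw":8.5},{"tx":25,"ty":33,"tz":3,"ax":0,"ay":0,"az":-0.55,"claw":8.5},{"tx":28.5,"ty":39,"tz":3,"ax":0,"ay":0,"az":-0.665,"claw":8.5},{"tx":28.5,"ty":39,"tz":3,"ax":0,"ay":0,"az":-0.665,"claw":8.5},{"tx":28.5,"ty":39,"tz":3,"ax":0,"ay":0,"az":-0.665,"claw":8.5},{"tx":28.5,"ty":39,"tz":3,"ax":0,"ay":0,"az":-0.665,"claw":8.5},{"tx":28.5,"ty":39,"tz":3,"ax":0,"ay":0,"az":-0.665,"claw":8.5}]' 40
python3 - <<'E'
from h import *
w=snap('wrist');s=r.state();print(s['eef_pos'],R.from_quat(s['tool_rot']).as_matrix().round(3)[:,1],s['joint_velocities'].round(3))
cv2.imwrite('pics/w2.png',w['bgr']);np.savez('w2.npz',M=w['M'])
E
```

```text
t: 1.55
eef_pos: [0.4989, -0.1975, 0.2802]
tool_rot: [-0.698, 0.111, 0.698, 0.111]
force: [-0.7, -0.3, 0.2]
finger_gap: 0.992
[ 0.49871372 -0.19801919  0.2802073 ] [-0.311 -0.95   0.   ] [ 0.011 -0.001  0.    -0.    -0.001 -0.     0.   ]
```

View pics/w2.png

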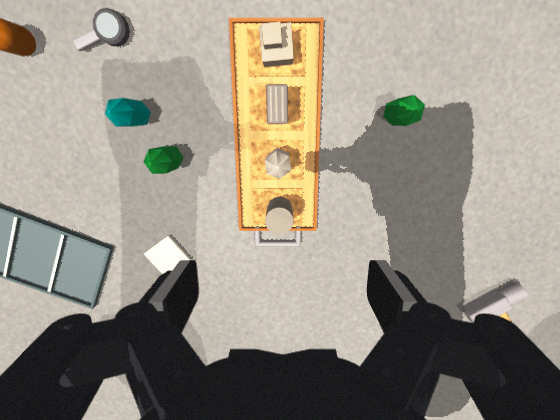

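The wrist view shows twin (276,42), slab (278,103), crystal (278,163), core (279,215) and the tray handle at (278,238). The green and turquoise stones lie outside the tray.

```bash
cat > tray.py <<'E'
from h import *
def frame(c,yaw): # world pt from local
    R2=np.array([[np.cos(yaw),-np.sin(yaw)],[np.sin(yaw),np.cos(yaw)]]); return lambda p: np.array(c)+np.atleast_2d(p)@R2.T
E
python3 - <<'E'
from tray import *
d=snap('wrist');hsv=cv2.cvtColor(d['bgr'],cv2.COLOR_BGR2HSV)
m=cv2.inRange(hsv,(5,90,90),(28,255,255));x=np.zeros_like(m);x[5:260,215:340]=m[5:260,215:340]
x=cv2.morphologyEx(x,cv2.MORPH_OPEN,np.ones((3,3)))
cs,_=cv2.findContours(x,0,1);k=cv2.convexHull(max(cs,key=cv2.contourArea)).reshape(-1,2)
print(cv2.minAreaRect((cast(d,k,.01)*1000).astype(np.float32)))
F=frame([.5555,-.2076],np.radians(72.03));v=cv2.resize(d['bgr'][10:260,210:350],None,fx=4,fy=4,interpolation=1)
t=np.linspace(0,2*np.pi,13)[:-1]
sh=[('core',99,.062,np.c_[18*np.cos(t),18*np.sin(t)]),('cry',33,.052,np.array([(17.3*np.cos(a),17.3*np.sin(a)) for a in np.pi/6+np.arange(6)*np.pi/3])),('slab',-33,.06,np.array([(12,21),(-12,21),(-12,-21),(12,-21)])),('twin',-99,.042,18*np.array([(1,1),(-1,1),(-1,-1),(1,-1)]))]
for n,y,z,p in sh:
    P=F((p+[0,y])/1000)
    for zz,col in((z,(255,0,0)),(.006,(0,0,255))):
        q=proj(d,np.c_[P,np.full(len(P),zz)]);cv2.polylines(v,[np.int32((q-[210,10])*4+2)],True,col,1)
v=np.hstack([v[:560],cv2.copyMakeBorder(v[520:],0,560-480,0,0,cv2.BORDER_CONSTANT)])[:, :];v=v[:, :];print(v.shape)
cv2.imwrite('pics/c2.png',cv2.resize(v,None,fx=.71,fy=1.0) if 0 else cv2.resize(v,(800,400)) if 0 else v[:, 60:860])
E
```

```text
((557.5723876953125, -209.072265625), (112.40794372558594, 267.5616149902344), 72.12146759033203)
(560, 1120, 3)
```

View pics/c2.png

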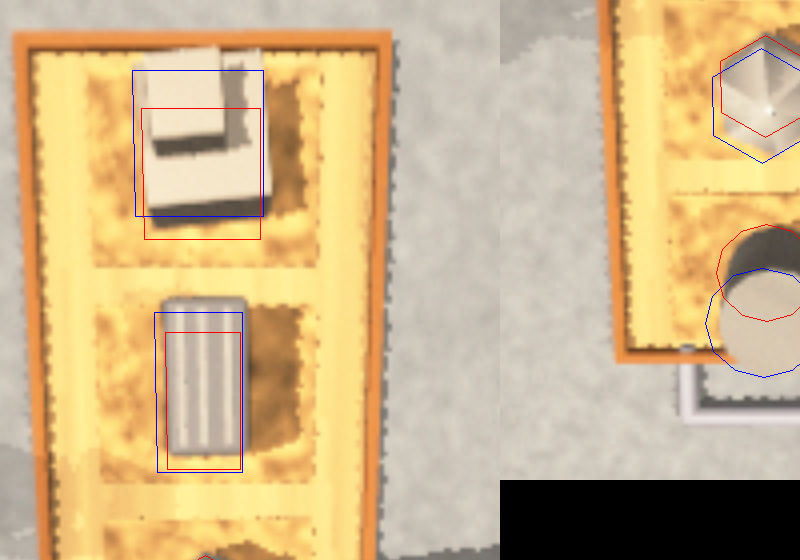

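```bash
python3 - <<'E'
from tray import *
d=snap('wrist');L=lambda p:(210+(p[0]+60)/4-.4,10+p[1]/4-.4);Q=lambda p:(210+(p[0]-500)/4-.4,140+p[1]/4-.4)
c=[.5576,-.2091];a=np.radians(72.1);F=frame(c,a);G=lambda P:(np.array([[np.cos(a),np.sin(a)],[-np.sin(a),np.cos(a)]])@(np.array(P)-c).T).T*1000
def out(n,P):P=np.atleast_2d(P);print(n,P.round(4),'tray mm',G(P).round(1))
tb=cast(d,[L((148,212)),L((271,193))],.042);e=tb[1]-tb[0];print('len',np.linalg.norm(e),np.degrees(np.arctan2(e[1],e[0])));e/=np.linalg.norm(e);nrm=np.array([-e[1],e[0]])
for sgn in(1,-1):out('twin',tb.mean(0)+sgn*.018*nrm)
sl=cast(d,[L(p) for p in((160,300),(246,297),(250,450),(165,455))],.06);print([np.linalg.norm(sl[i]-sl[i-1]).round(4) for i in range(4)],[np.degrees(np.arctan2(*(sl[i]-sl[j])[::-1])) for i,j in((0,1),(3,2),(1,2))]);out('slab',sl.mean(0))
out('cry',cast(d,[Q((770,110))],.072));out('core',cast(d,[Q((772,322))],.062))
print(F(np.array([[0,.099],[0,.033],[0,-.033],[0,-.099]])).round(4))
E
```

```text
len 0.034950790767883703 -100.17970331957797
twin [[ 0.6525 -0.2399]] tray mm [[ -0.1 -99.8]]
twin [[ 0.6171 -0.2335]] tray mm [[ -4.9 -64.1]]
[np.float64(0.0405), np.float64(0.0235), np.float64(0.0399), np.float64(0.0241)] [np.float64(73.75148207691964), np.float64(75.12818034822612), np.float64(-16.25170465940205)]
slab [[ 0.5904 -0.2211]] tray mm [[ -1.3 -34.9]]
cry [[ 0.5248 -0.2009]] tray mm [[-2.2 33.7]]
core [[ 0.4608 -0.1801]] tray mm [[ -2.1 101. ]]
[[ 0.4634 -0.1787]
 [ 0.5262 -0.199 ]
 [ 0.589  -0.2192]
 [ 0.6518 -0.2395]]
```

Core first.

```bash
python3 -m handwheel '[{"tx":-3.8,"ty":1.7,"tz":0,"ax":0,"ay":0,"az":0,"claw":8.5},{"tx":-3.8,"ty":1.7,"tz":-5,"ax":0,"ay":0,"az":0,"claw":8.5},{"tx":-3.8,"ty":1.7,"tz":-10,"ax":0,"ay":0,"az":0,"claw":8.5},{"tx":-3.8,"ty":1.7,"tz":-14,"ax":0,"ay":0,"az":0,"claw":8.5},{"tx":-3.8,"ty":1.7,"tz":-18,"ax":0,"ay":0,"az":0,"claw":8.5},{"tx":-3.8,"ty":1.7,"tz":-21,"ax":0,"ay":0,"az":0,"claw":8.5},{"tx":-3.8,"ty":1.7,"tz":-23,"ax":0,"ay":0,"az":0,"claw":8.5},{"tx":-3.8,"ty":1.7,"tz":-24.5,"ax":0,"ay":0,"az":0,"claw":8.5},{"tx":-3.8,"ty":1.7,"tz":-24.5,"ax":0,"ay":0,"az":0,"claw":8.5},{"tx":-3.8,"ty":1.7,"tz":-24.5,"ax":0,"ay":0,"az":0,"claw":6},{"tx":-3.8,"ty":1.7,"tz":-24.5,"ax":0,"ay":0,"az":0,"claw":4.5},{"tx":-3.8,"ty":1.7,"tz":-24.5,"ax":0,"ay":0,"az":0,"claw":3},{"tx":-3.8,"ty":1.7,"tz":-24.5,"ax":0,"ay":0,"az":0,"claw":2},{"tx":-3.8,"ty":1.7,"tz":-24.5,"ax":0,"ay":0,"az":0,"claw":2},{"tx":-3.8,"ty":1.7,"tz":-24.5,"ax":0,"ay":0,"az":0,"claw":2},{"tx":-3.8,"ty":1.7,"tz":-24.5,"ax":0,"ay":0,"az":0,"claw":2}]' 40
```

```text
t: 3.7
eef_pos: [0.4615, -0.1803, 0.0359]
tool_rot: [0.699, -0.111, -0.698, -0.111]
force: [-2.7, 0.4, 9.8]
finger_gap: 0.412
```

```bash
python3 -m handwheel '[{"tx":0,"ty":0,"tz":3,"ax":0,"ay":0,"az":0,"claw":2},{"tx":0,"ty":0,"tz":7,"ax":0,"ay":0,"az":0,"claw":2},{"tx":0,"ty":0,"tz":12,"ax":0,"ay":0,"az":0,"claw":2},{"tx":0,"ty":2,"tz":17,"ax":0,"ay":0,"az":0.1,"claw":2},{"tx":0.2,"ty":6,"tz":21,"ax":0,"ay":0,"az":0.25,"claw":2},{"tx":0.5,"ty":11,"tz":24.5,"ax":0,"ay":0,"az":0.4,"claw":2},{"tx":1,"ty":16,"tz":24.5,"ax":0,"ay":0,"az":0.55,"claw":2},{"tx":1.5,"ty":21,"tz":24.5,"ax":0,"ay":0,"az":0.7,"claw":2},{"tx":2,"ty":26,"tz":24.5,"ax":0,"ay":0,"az":0.85,"claw":2},{"tx":2.4,"ty":31,"tz":24.5,"ax":0,"ay":0,"az":1.0,"claw":2},{"tx":2.4,"ty":34,"tz":24.5,"ax":0,"ay":0,"az":1.1,"claw":2},{"tx":2.4,"ty":35,"tz":24.5,"ax":0,"ay":0,"az":1.155,"claw":2},{"tx":2.4,"ty":35,"tz":24.5,"ax":0,"ay":0,"az":1.155,"claw":2},{"tx":2.4,"ty":35,"tz":24.5,"ax":0,"ay":0,"az":1.155,"claw":2},{"tx":2.4,"ty":35,"tz":24.5,"ax":0,"ay":0,"az":1.155,"claw":2}]' 40
python3 - <<'E'
from tray import *
d=snap('wrist');s=r.state();print(R.from_quat(s['tool_rot']).as_matrix().round(3)[:,1],s['joint_velocities'].round(3))
b=cv2.GaussianBlur(d['bgr'],(5,5),0).astype(int)
m=((b[:,:,1]-b[:,:,2]>8)*255).astype(np.uint8);m[270:]=0;m[:,:190]=0;m[:,370:]=0
m=cv2.morphologyEx(cv2.morphologyEx(m,cv2.MORPH_CLOSE,np.ones((9,9))),cv2.MORPH_OPEN,np.ones((9,9)))
cs,_=cv2.findContours(m,0,1);k=cv2.convexHull(max(cs,key=cv2.contourArea));rc=cv2.minAreaRect((cast(d,k.reshape(-1,2),.01)*1000).astype(np.float32));print(rc)
v=d['bgr'].copy();cv2.polylines(v,[k],True,(0,0,255));
for z,c in((.004,(0,255,255)),(.01,(255,0,0))):
  for t in(.099,.033,-.033,-.099):
    P=np.array([.5251,.2128])+t*np.array([.668,.744]);q=proj(d,[[*P,z]])[0];cv2.circle(v,tuple(int(i) for i in q),2,c,-1)
cv2.imwrite('pics/w3.png',v)
E
```

```text
t: 5.58
eef_pos: [0.4854, 0.1688, 0.2803]
tool_rot: [-0.646, -0.287, 0.646, -0.288]
force: [-0.1, 1.0, -1.7]
finger_gap: 0.41
[ 0.743 -0.669  0.   ] [-0.003  0.    -0.004 -0.003  0.    -0.     0.002]
((527.19189453125, 213.27996826171875), (265.4501953125, 110.6004867553711), 48.12690353393555)
```

View pics/w3.png

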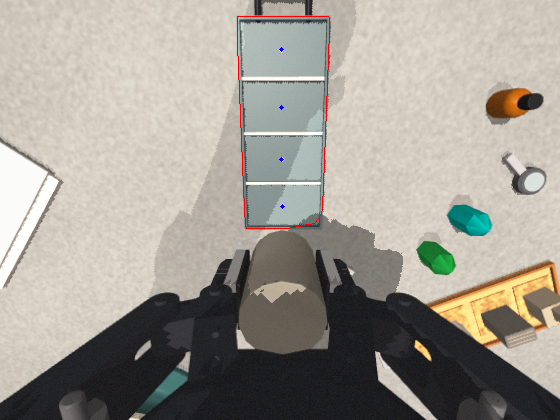

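The wrist view shows the case at (282,120) with its handle at the top (285,8). The four predicted centres are on the compartments and the core sits level in the jaws. The case fit of 265×111 mm agrees with the top view to 2 mm.

```bash
python3 -m handwheel '[{"tx":4,"ty":4.4,"tz":0,"ax":0,"ay":0,"az":0,"claw":2},{"tx":8,"ty":8.8,"tz":-3,"ax":0,"ay":0,"az":0,"claw":2},{"tx":10.75,"ty":11.8,"tz":-7,"ax":0,"ay":0,"az":0,"claw":2},{"tx":10.75,"ty":11.8,"tz":-12,"ax":0,"ay":0,"az":0,"claw":2},{"tx":10.75,"ty":11.8,"tz":-17,"ax":0,"ay":0,"az":0,"claw":2},{"tx":10.75,"ty":11.8,"tz":-21,"ax":0,"ay":0,"az":0,"claw":2},{"tx":10.75,"ty":11.8,"tz":-23,"ax":0,"ay":0,"az":0,"claw":2},{"tx":10.75,"ty":11.8,"tz":-24,"ax":0,"ay":0,"az":0,"claw":2},{"tx":10.75,"ty":11.8,"tz":-24.5,"ax":0,"ay":0,"az":0,"claw":2},{"tx":10.75,"ty":11.8,"tz":-24.5,"ax":0,"ay":0,"az":0,"claw":2},{"tx":10.75,"ty":11.8,"tz":-24.5,"ax":0,"ay":0,"az":0,"claw":2}]' 40
```

```text
t: 7.0
eef_pos: [0.5932, 0.2881, 0.0362]
tool_rot: [0.646, 0.288, -0.645, 0.288]
force: [-0.3, 0.5, -2.2]
finger_gap: 0.409
```

```bash
python3 -m handwheel '[{"tx":0,"ty":0,"tz":-0.1,"ax":0,"ay":0,"az":0,"claw":2},{"tx":0,"ty":0,"tz":-0.2,"ax":0,"ay":0,"az":0,"claw":2},{"tx":0,"ty":0,"tz":-0.2,"ax":0,"ay":0,"az":0,"claw":2},{"tx":0,"ty":0,"tz":-0.2,"ax":0,"ay":0,"az":0,"claw":4},{"tx":0,"ty":0,"tz":-0.2,"ax":0,"ay":0,"az":0,"claw":4.8},{"tx":0,"ty":0,"tz":-0.2,"ax":0,"ay":0,"az":0,"claw":6},{"tx":0,"ty":0,"tz":-0.2,"ax":0,"ay":0,"az":0,"claw":6},{"tx":0,"ty":0,"tz":2,"ax":0,"ay":0,"az":0,"claw":6},{"tx":0,"ty":0,"tz":6,"ax":0,"ay":0,"az":0,"claw":6},{"tx":0,"ty":0,"tz":11,"ax":0,"ay":0,"az":0,"claw":6},{"tx":-1,"ty":-5,"tz":15,"ax":0,"ay":0,"az":-0.1,"claw":7},{"tx":-2,"ty":-11,"tz":15,"ax":0,"ay":0,"az":-0.25,"claw":8.5},{"tx":-3,"ty":-17,"tz":15,"ax":0,"ay":0,"az":-0.4,"claw":8.5},{"tx":-4,"ty":-23,"tz":15,"ax":0,"ay":0,"az":-0.55,"claw":8.5},{"tx":-4.5,"ty":-29,"tz":15,"ax":0,"ay":0,"az":-0.7,"claw":8.5},{"tx":-5,"ty":-35,"tz":15,"ax":0,"ay":0,"az":-0.85,"claw":8.5},{"tx":-5.5,"ty":-41,"tz":15,"ax":0,"ay":0,"az":-1.0,"claw":8.5},{"tx":-6.2,"ty":-46,"tz":15,"ax":0,"ay":0,"az":-1.1,"claw":8.5},{"tx":-6.8,"ty":-48.9,"tz":15,"ax":0,"ay":0,"az":-1.155,"claw":8.5},{"tx":-6.8,"ty":-48.9,"tz":15,"ax":0,"ay":0,"az":-1.155,"claw":8.5}]' 40
python3 -m handwheel '[{"tx":0,"ty":0,"tz":0,"ax":0,"ay":0,"az":0,"claw":8.5},{"tx":0,"ty":0,"tz":0,"ax":0,"ay":0,"az":0,"claw":8.5}]' 40
python3 - <<'E'
from h import *
d=snap('top');cv2.imwrite('pics/t2.png',cv2.resize(d['bgr'][150:300,110:310],None,fx=3.5,fy=3.5));q=proj(d,[[.5929,.2869,.06]]);print((q-[110,150])*3.5)
E
```

```text
t: 9.5
eef_pos: [0.5243, -0.2027, 0.1861]
tool_rot: [0.698, -0.112, -0.698, -0.112]
force: [0.2, 0.9, -0.9]
finger_gap: 0.995
t: 9.75
eef_pos: [0.5251, -0.1997, 0.1855]
tool_rot: [0.699, -0.11, -0.698, -0.11]
force: [-0.5, 0.7, 0.1]
finger_gap: 0.993
[[121.24498553 208.50960046]]
```

View pics/t2.png

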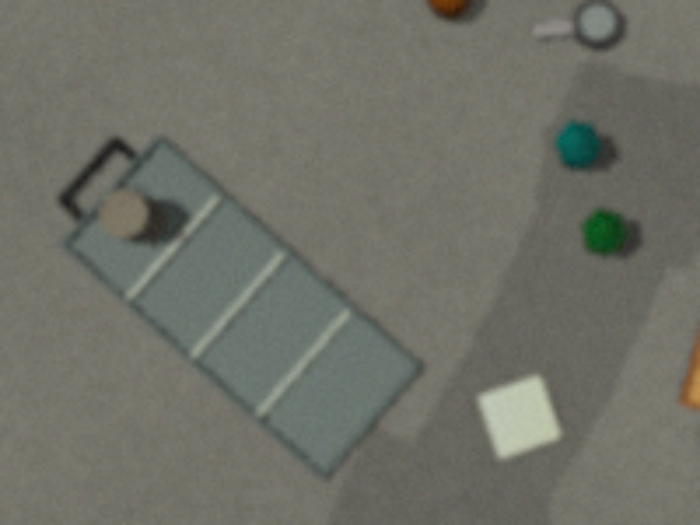

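The core stands upright in the first compartment, its top at (124,215) in the crop, about 2 mm from the prediction. Next is the crystal.

```bash
python3 -m handwheel '[{"tx":0,"ty":-0.1,"tz":-4,"ax":0,"ay":0,"az":0,"claw":8.5},{"tx":0,"ty":-0.1,"tz":-8,"ax":0,"ay":0,"az":0,"claw":8.5},{"tx":0,"ty":-0.1,"tz":-11.5,"ax":0,"ay":0,"az":0,"claw":8.5},{"tx":0,"ty":-0.1,"tz":-14,"ax":0,"ay":0,"az":0,"claw":8.5},{"tx":0,"ty":-0.1,"tz":-15.1,"ax":0,"ay":0,"az":0,"claw":8.5},{"tx":0,"ty":-0.1,"tz":-15.1,"ax":0,"ay":0,"az":0,"claw":6.5},{"tx":0,"ty":-0.1,"tz":-15.1,"ax":0,"ay":0,"az":0,"claw":5},{"tx":0,"ty":-0.1,"tz":-15.1,"ax":0,"ay":0,"az":0,"claw":4},{"tx":0,"ty":-0.1,"tz":-15.1,"ax":0,"ay":0,"az":0,"claw":3},{"tx":0,"ty":-0.1,"tz":-15.1,"ax":0,"ay":0,"az":0,"claw":1.5},{"tx":0,"ty":-0.1,"tz":-15.1,"ax":0,"ay":0,"az":0,"claw":1.5},{"tx":0,"ty":-0.1,"tz":-15.1,"ax":0,"ay":0,"az":0,"claw":1.5},{"tx":0,"ty":-0.1,"tz":-15.1,"ax":0,"ay":0,"az":0,"claw":1.5}]' 40
```

```text
t: 11.42
eef_pos: [0.5251, -0.2022, 0.0352]
tool_rot: [0.699, -0.111, -0.698, -0.111]
force: [-2.1, 1.7, 9.5]
finger_gap: 0.39
```

The gap of 33 mm (the core read 35 for 36) means about 34 mm across, so the jaws are near the hexagon's corners rather than the flats. I'll release, lift and look.

```bash
python3 -m handwheel '[{"tx":0,"ty":0,"tz":0,"ax":0,"ay":0,"az":0,"claw":4.2},{"tx":0,"ty":0,"tz":0,"ax":0,"ay":0,"az":0,"claw":5.5},{"tx":0,"ty":0,"tz":0,"ax":0,"ay":0,"az":0,"claw":8.5},{"tx":0,"ty":0,"tz":0,"ax":0,"ay":0,"az":0,"claw":8.5},{"tx":-1,"ty":0.3,"tz":5,"ax":0,"ay":0,"az":0,"claw":8.5},{"tx":-3,"ty":1,"tz":10,"ax":0,"ay":0,"az":0,"claw":8.5},{"tx":-5,"ty":1.6,"tz":15,"ax":0,"ay":0,"az":0,"claw":8.5},{"tx":-6,"ty":1.9,"tz":18,"ax":0,"ay":0,"az":0,"claw":8.5},{"tx":-6,"ty":1.9,"tz":18,"ax":0,"ay":0,"az":0,"claw":8.5},{"tx":-6,"ty":1.9,"tz":18,"ax":0,"ay":0,"az":0,"claw":8.5},{"tx":-6,"ty":1.9,"tz":18,"ax":0,"ay":0,"az":0,"claw":8.5}]' 40
python3 - <<'E'
from h import *
d=snap('wrist');q=proj(d,[[.525,-.201,.045]])[0];print(q)
x,y=[int(i) for i in q];x0,y0=x-40,max(0,y-35);print(x0,y0)
v=cv2.resize(d['bgr'][y0:y0+70,x0:x0+80],None,fx=8,fy=8,interpolation=cv2.INTER_CUBIC)
a0=np.radians(72.1)
# direction guide: tray x axis through the crystal at prism top
g=proj(d,[[.525-.03*np.cos(a0),-.201-.03*np.sin(a0),.052],[.525+.03*np.cos(a0),-.201+.03*np.sin(a0),.052]]);print(((g-[x0,y0]+.5)*8).round(0))
cv2.imwrite('pics/cr.png',v);np.savez('cr.npz',M=d['M'],x0=x0,y0=y0)
E
```

```text
t: 12.8
eef_pos: [0.4645, -0.183, 0.2132]
tool_rot: [-0.698, 0.111, 0.699, 0.111]
force: [0.6, 0.3, -0.4]
finger_gap: 0.998
[280.38509839 134.34918463]
240 99
[[579. 289.]
 [ 74. 289.]]
```

View pics/cr.png

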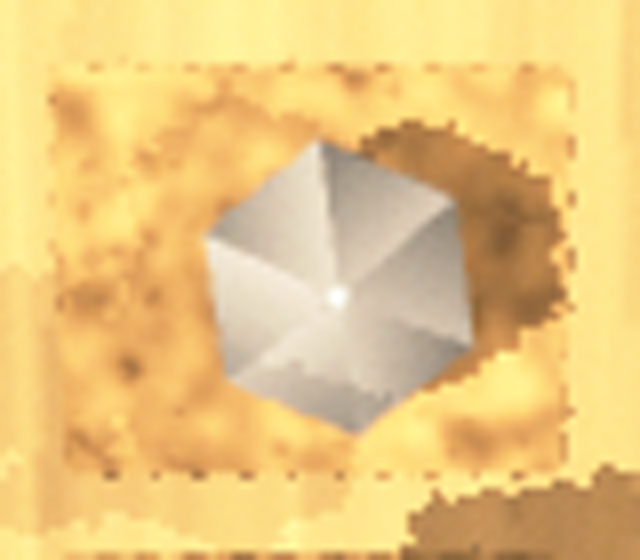

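The crystal stands upright on its pad, apex at (338,297). Its hexagon corners are (320,140), (455,203), (470,347), (357,435), (228,380), (207,237).

```bash
python3 - <<'E'
from h import *
d=snap('wrist');n=np.load('cr.npz')
P=np.array([(320,140),(455,203),(470,347),(357,435),(228,380),(207,237)])/8-.5+[n['x0'],n['y0']]
W=cast(d,P,.052);c=W.mean(0);print('c',c.round(4),'R',np.linalg.norm(W-c,axis=1).round(4),'apex',cast(d,[(338/8-.5+n['x0'],297/8-.5+n['y0'])],.072))
a=np.degrees(np.arctan2(*(W-c).T[::-1]));print('flat normals mod60',((a+30)%60).round(1))
ty=R.from_quat(r.state()['tool_rot']).as_matrix()[:,1];print('tool',np.degrees(np.arctan2(ty[1],ty[0]))%60)
E
```

```text
c [ 0.5243 -0.2023] R [0.0173 0.0169 0.0169 0.0169 0.0169 0.0168] apex [[ 0.5245352  -0.20230093]]
flat normals mod60 [19.5 18.6 19.7 19.2 19.5 20.2]
tool 11.948085328204073
```

```bash
python3 -m handwheel '[{"tx":3,"ty":-1,"tz":0,"ax":0,"ay":0,"az":0.065,"claw":8.5},{"tx":6,"ty":-1.95,"tz":-2,"ax":0,"ay":0,"az":0.131,"claw":8.5},{"tx":6,"ty":-1.95,"tz":-6,"ax":0,"ay":0,"az":0.131,"claw":8.5},{"tx":6,"ty":-1.95,"tz":-10,"ax":0,"ay":0,"az":0.131,"claw":8.5},{"tx":6,"ty":-1.95,"tz":-14,"ax":0,"ay":0,"az":0.131,"claw":8.5},{"tx":6,"ty":-1.95,"tz":-16.5,"ax":0,"ay":0,"az":0.131,"claw":8.5},{"tx":6,"ty":-1.95,"tz":-17.8,"ax":0,"ay":0,"az":0.131,"claw":8.5},{"tx":6,"ty":-1.95,"tz":-17.8,"ax":0,"ay":0,"az":0.131,"claw":6.5},{"tx":6,"ty":-1.95,"tz":-17.8,"ax":0,"ay":0,"az":0.131,"claw":5},{"tx":6,"ty":-1.95,"tz":-17.8,"ax":0,"ay":0,"az":0.131,"claw":4},{"tx":6,"ty":-1.95,"tz":-17.8,"ax":0,"ay":0,"az":0.131,"claw":3},{"tx":6,"ty":-1.95,"tz":-17.8,"ax":0,"ay":0,"az":0.131,"claw":1.5},{"tx":6,"ty":-1.95,"tz":-17.8,"ax":0,"ay":0,"az":0.131,"claw":1.5},{"tx":6,"ty":-1.95,"tz":-17.8,"ax":0,"ay":0,"az":0.131,"claw":1.5},{"tx":6,"ty":-1.95,"tz":-17.8,"ax":0,"ay":0,"az":0.131,"claw":1.5}]' 40
```

```text
t: 14.78
eef_pos: [0.5251, -0.2028, 0.0372]
tool_rot: [0.705, -0.065, -0.704, -0.065]
force: [-2.3, 1.0, 8.8]
finger_gap: 0.392
```

```bash
python3 -m handwheel '[{"tx":0,"ty":0,"tz":0,"ax":0,"ay":0,"az":0,"claw":1.5},{"tx":0,"ty":0,"tz":0,"ax":0,"ay":0,"az":0,"claw":1.5},{"tx":0,"ty":0,"tz":0,"ax":0,"ay":0,"az":0,"claw":1.5},{"tx":0,"ty":0,"tz":0,"ax":0,"ay":0,"az":0,"claw":1.5}]' 40
```

```text
t: 15.28
eef_pos: [0.5251, -0.2028, 0.0373]
tool_rot: [0.705, -0.065, -0.704, -0.065]
force: [-1.9, 0.1, 9.5]
finger_gap: 0.39
```

```bash
python3 -m handwheel '[{"tx":0,"ty":0,"tz":0.5,"ax":0,"ay":0,"az":0,"claw":1.5},{"tx":0,"ty":0,"tz":1,"ax":0,"ay":0,"az":0,"claw":1.5},{"tx":0,"ty":0,"tz":2,"ax":0,"ay":0,"az":0,"claw":1.5},{"tx":0,"ty":0,"tz":4,"ax":0,"ay":0,"az":0,"claw":1.5},{"tx":0,"ty":0,"tz":4,"ax":0,"ay":0,"az":0,"claw":1.5},{"tx":0,"ty":0,"tz":4,"ax":0,"ay":0,"az":0,"claw":1.5}]' 40
python3 - <<'E'
from h import *
d=snap('wrist');s=snap('scene')
v=np.hstack([cv2.resize(d['bgr'][200:360,190:370],(450,400)),cv2.resize(s['bgr'][190:330,150:270],(343,400))])
cv2.imwrite('pics/g1.png',v)
E
```

```text
t: 16.02
eef_pos: [0.5245, -0.2027, 0.076]
tool_rot: [-0.704, 0.065, 0.704, 0.065]
force: [-1.5, -0.1, -1.9]
finger_gap: 0.394
```

View pics/g1.png

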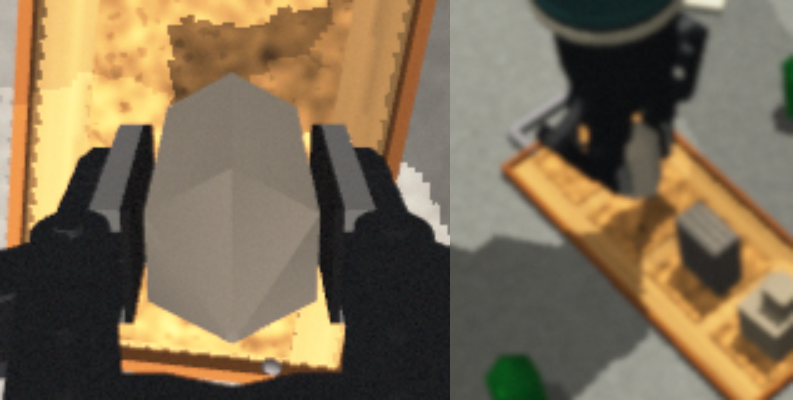

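The crystal is held square on its flats, its point upward in the crop at (230,170), and it is clear of the pad. I'll carry it to compartment 2.

```bash
python3 -m handwheel '[{"tx":0,"ty":0,"tz":4,"ax":0,"ay":0,"az":0,"claw":1.5},{"tx":0,"ty":2,"tz":8,"ax":0,"ay":0,"az":0.05,"claw":1.5},{"tx":0.2,"ty":6,"tz":12,"ax":0,"ay":0,"az":0.15,"claw":1.5},{"tx":0.5,"ty":11,"tz":12,"ax":0,"ay":0,"az":0.28,"claw":1.5},{"tx":0.8,"ty":16,"tz":12,"ax":0,"ay":0,"az":0.41,"claw":1.5},{"tx":1.1,"ty":21,"tz":12,"ax":0,"ay":0,"az":0.54,"claw":1.5},{"tx":1.4,"ty":26,"tz":12,"ax":0,"ay":0,"az":0.67,"claw":1.5},{"tx":1.7,"ty":31,"tz":12,"ax":0,"ay":0,"az":0.8,"claw":1.5},{"tx":2,"ty":36,"tz":12,"ax":0,"ay":0,"az":0.9,"claw":1.5},{"tx":2.3,"ty":41,"tz":12,"ax":0,"ay":0,"az":1.0,"claw":1.5},{"tx":2.4,"ty":43.5,"tz":12,"ax":0,"ay":0,"az":1.023,"claw":1.5},{"tx":2.4,"ty":44,"tz":9,"ax":0,"ay":0,"az":1.023,"claw":1.5},{"tx":2.4,"ty":44,"tz":5,"ax":0,"ay":0,"az":1.023,"claw":1.5},{"tx":2.4,"ty":44,"tz":1,"ax":0,"ay":0,"az":1.023,"claw":1.5},{"tx":2.4,"ty":44,"tz":-2,"ax":0,"ay":0,"az":1.023,"claw":1.5},{"tx":2.4,"ty":44,"tz":-3.2,"ax":0,"ay":0,"az":1.023,"claw":1.5},{"tx":2.4,"ty":44,"tz":-3.7,"ax":0,"ay":0,"az":1.023,"claw":1.5},{"tx":2.4,"ty":44,"tz":-3.7,"ax":0,"ay":0,"az":1.023,"claw":1.5},{"tx":2.4,"ty":44,"tz":-3.7,"ax":0,"ay":0,"az":1.023,"claw":1.5}]' 40
```

```text
t: 18.5
eef_pos: [0.5492, 0.2375, 0.0402]
tool_rot: [0.646, 0.288, -0.645, 0.288]
force: [-0.2, 0.8, -0.9]
finger_gap: 0.395
```

```bash
python3 -m handwheel '[{"tx":0,"ty":0,"tz":-0.25,"ax":0,"ay":0,"az":0,"claw":1.5},{"tx":0,"ty":0,"tz":-0.45,"ax":0,"ay":0,"az":0,"claw":1.5},{"tx":0,"ty":0,"tz":-0.5,"ax":0,"ay":0,"az":0,"claw":1.5},{"tx":0,"ty":0,"tz":-0.5,"ax":0,"ay":0,"az":0,"claw":3.5},{"tx":0,"ty":0,"tz":-0.5,"ax":0,"ay":0,"az":0,"claw":4.2},{"tx":0,"ty":0,"tz":-0.5,"ax":0,"ay":0,"az":0,"claw":5.5},{"tx":0,"ty":0,"tz":-0.5,"ax":0,"ay":0,"az":0,"claw":6},{"tx":0,"ty":0,"tz":2,"ax":0,"ay":0,"az":0,"claw":6},{"tx":0,"ty":0,"tz":6,"ax":0,"ay":0,"az":0,"claw":6},{"tx":0,"ty":0,"tz":11,"ax":0,"ay":0,"az":0,"claw":6},{"tx":0.5,"ty":-5,"tz":14.5,"ax":0,"ay":0,"az":-0.1,"claw":7},{"tx":1,"ty":-11,"tz":14.5,"ax":0,"ay":0,"az":-0.25,"claw":8.5},{"tx":1.5,"ty":-17,"tz":14.5,"ax":0,"ay":0,"az":-0.4,"claw":8.5},{"tx":2,"ty":-23,"tz":14.5,"ax":0,"ay":0,"az":-0.55,"claw":8.5},{"tx":2.5,"ty":-29,"tz":14.5,"ax":0,"ay":0,"az":-0.7,"claw":8.5},{"tx":3,"ty":-35,"tz":14.5,"ax":0,"ay":0,"az":-0.85,"claw":8.5},{"tx":3.5,"ty":-41,"tz":14.5,"ax":0,"ay":0,"az":-1.0,"claw":8.5},{"tx":4.1,"ty":-45.9,"tz":14.5,"ax":0,"ay":0,"az":-1.11,"claw":8.5},{"tx":4.1,"ty":-45.9,"tz":14.5,"ax":0,"ay":0,"az":-1.11,"claw":8.5},{"tx":4.1,"ty":-45.9,"tz":14.5,"ax":0,"ay":0,"az":-1.11,"claw":8.5}]' 40
python3 -m handwheel '[{"tx":0,"ty":0,"tz":0,"ax":0,"ay":0,"az":0,"claw":8.5},{"tx":0,"ty":0,"tz":0,"ax":0,"ay":0,"az":0,"claw":8.5}]' 40
```

```text
t: 21.0
eef_pos: [0.5897, -0.221, 0.1841]
tool_rot: [-0.701, 0.095, 0.701, 0.095]
force: [0.4, 0.0, -0.6]
finger_gap: 0.987
t: 21.25
eef_pos: [0.5899, -0.2207, 0.1844]
tool_rot: [0.701, -0.095, -0.701, -0.095]
force: [-0.1, 0.2, 0.8]
finger_gap: 0.995
```

```bash
python3 - <<'E'
from h import *
d=snap('top');cv2.imwrite('pics/t3.png',cv2.resize(d['bgr'][150:300,110:390],None,fx=2.8,fy=2.8))
print(((proj(d,[[.5488,.2378,.07],[.5904,-.2211,.06]])-[110,150])*2.8).round(0))
E
```

```text
[[148. 214.]
 [662. 158.]]
```

View pics/t3.png

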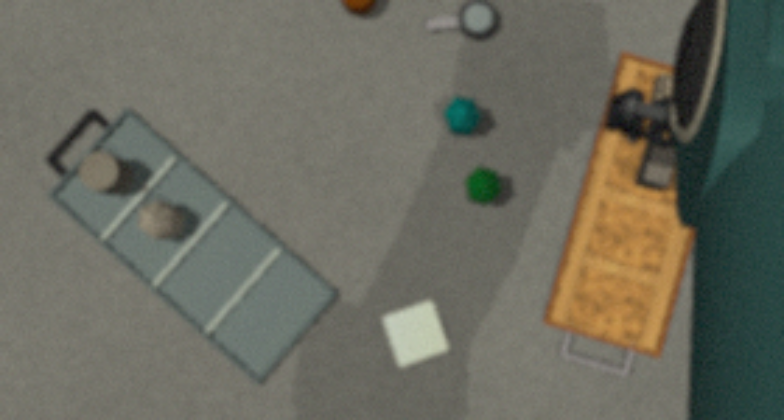

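The core is at (102,172) and the crystal at (160,219), both upright in compartments 1 and 2. I'll check the crystal's offset from the wrist camera on the next carry. Next is the slab.

```bash
python3 -m handwheel '[{"tx":0,"ty":0,"tz":-4,"ax":0,"ay":0,"az":0,"claw":8.5},{"tx":0,"ty":0,"tz":-8,"ax":0,"ay":0,"az":0,"claw":8.5},{"tx":0,"ty":0,"tz":-11.5,"ax":0,"ay":0,"az":0,"claw":8.5},{"tx":0,"ty":0,"tz":-14,"ax":0,"ay":0,"az":0,"claw":8.5},{"tx":0,"ty":0,"tz":-15,"ax":0,"ay":0,"az":0,"claw":8.5},{"tx":0,"ty":0,"tz":-15,"ax":0,"ay":0,"az":0,"claw":6},{"tx":0,"ty":0,"tz":-15,"ax":0,"ay":0,"az":0,"claw":4.5},{"tx":0,"ty":0,"tz":-15,"ax":0,"ay":0,"az":0,"claw":3.2},{"tx":0,"ty":0,"tz":-15,"ax":0,"ay":0,"az":0,"claw":2.5},{"tx":0,"ty":0,"tz":-15,"ax":0,"ay":0,"az":0,"claw":1},{"tx":0,"ty":0,"tz":-15,"ax":0,"ay":0,"az":0,"claw":1},{"tx":0,"ty":0,"tz":-15,"ax":0,"ay":0,"az":0,"claw":1},{"tx":0,"ty":0,"tz":-15,"ax":0,"ay":0,"az":0,"claw":1},{"tx":0,"ty":0,"tz":-15,"ax":0,"ay":0,"az":0,"claw":1}]' 40
```

```text
t: 23.05
eef_pos: [0.59, -0.2216, 0.0349]
tool_rot: [0.701, -0.096, -0.7, -0.096]
force: [-1.9, 1.2, 6.4]
finger_gap: 0.28
```

```bash
python3 -m handwheel '[{"tx":0,"ty":0,"tz":2,"ax":0,"ay":0,"az":0,"claw":1},{"tx":0,"ty":0,"tz":6,"ax":0,"ay":0,"az":0,"claw":1},{"tx":0,"ty":0,"tz":11,"ax":0,"ay":0,"az":0,"claw":1},{"tx":-0.5,"ty":2,"tz":16,"ax":0,"ay":0,"az":0.05,"claw":1},{"tx":-1.5,"ty":6,"tz":20,"ax":0,"ay":0,"az":0.15,"claw":1},{"tx":-3,"ty":11,"tz":24.5,"ax":0,"ay":0,"az":0.3,"claw":1},{"tx":-4.5,"ty":16,"tz":24.5,"ax":0,"ay":0,"az":0.45,"claw":1},{"tx":-6,"ty":21,"tz":24.5,"ax":0,"ay":0,"az":0.6,"claw":1},{"tx":-7.5,"ty":26,"tz":24.5,"ax":0,"ay":0,"az":0.75,"claw":1},{"tx":-9,"ty":31,"tz":24.5,"ax":0,"ay":0,"az":0.9,"claw":1},{"tx":-10,"ty":36,"tz":24.5,"ax":0,"ay":0,"az":1.05,"claw":1},{"tx":-10.5,"ty":39,"tz":24.5,"ax":0,"ay":0,"az":1.11,"claw":1},{"tx":-10.5,"ty":39,"tz":24.5,"ax":0,"ay":0,"az":1.11,"claw":1},{"tx":-10.5,"ty":39,"tz":24.5,"ax":0,"ay":0,"az":1.11,"claw":1},{"tx":-10.5,"ty":39,"tz":24.5,"ax":0,"ay":0,"az":1.11,"claw":1},{"tx":-10.5,"ty":39,"tz":24.5,"ax":0,"ay":0,"az":1.11,"claw":1}]' 40
python3 - <<'E'
from tray import *
d=snap('wrist');y=np.array([.668,.744]);x=np.array([.744,-.668]);C=np.array([.527,.2133])
v=d['bgr']
for t,z in((.099,.06),(.033,.07),(-.033,.004),(-.099,.004)):
    q=proj(d,[[*(C+t*y),z]])[0];print(t,q.round(1));cv2.circle(v,tuple(int(round(i)) for i in q),1,(0,0,255),-1)
cv2.imwrite('pics/w4.png',cv2.resize(v[0:340,170:390],None,fx=1.75,fy=1.75))
E
```

```text
t: 25.05
eef_pos: [0.4848, 0.1677, 0.2794]
tool_rot: [-0.646, -0.287, 0.646, -0.288]
force: [0.4, -0.2, -2.4]
finger_gap: 0.277
0.099 [282.5  34.9]
0.033 [282.5 101.9]
-0.033 [282.5 157.1]
-0.099 [282.6 203.8]
```

View pics/w4.png

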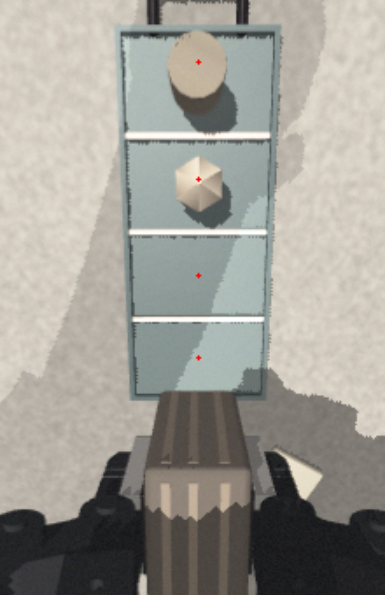

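Both are on target: the core's top is at (197,63) against (198,62) predicted, and the crystal's apex at (199,183) against (198,180), so within about 2 mm. The slab is held upright at (195,470). I'll put it in compartment 3.

```bash
python3 -m handwheel '[{"tx":2,"ty":2.1,"tz":-4,"ax":0,"ay":0,"az":0,"claw":1},{"tx":2,"ty":2.1,"tz":-9,"ax":0,"ay":0,"az":0,"claw":1},{"tx":2,"ty":2.1,"tz":-14,"ax":0,"ay":0,"az":0,"claw":1},{"tx":2,"ty":2.1,"tz":-19,"ax":0,"ay":0,"az":0,"claw":1},{"tx":2,"ty":2.1,"tz":-22,"ax":0,"ay":0,"az":0,"claw":1},{"tx":2,"ty":2.1,"tz":-23.5,"ax":0,"ay":0,"az":0,"claw":1},{"tx":2,"ty":2.1,"tz":-24.2,"ax":0,"ay":0,"az":0,"claw":1},{"tx":2,"ty":2.1,"tz":-24.2,"ax":0,"ay":0,"az":0,"claw":1},{"tx":2,"ty":2.1,"tz":-24.2,"ax":0,"ay":0,"az":0,"claw":1}]' 40
```

```text
t: 26.22
eef_pos: [0.5053, 0.1895, 0.0382]
tool_rot: [0.646, 0.288, -0.645, 0.288]
force: [-0.2, -0.7, -1.5]
finger_gap: 0.278
```

```bash
python3 -m handwheel '[{"tx":0,"ty":0,"tz":-0.25,"ax":0,"ay":0,"az":0,"claw":1},{"tx":0,"ty":0,"tz":-0.45,"ax":0,"ay":0,"az":0,"claw":1},{"tx":0,"ty":0,"tz":-0.5,"ax":0,"ay":0,"az":0,"claw":1},{"tx":0,"ty":0,"tz":-0.5,"ax":0,"ay":0,"az":0,"claw":2.8},{"tx":0,"ty":0,"tz":-0.5,"ax":0,"ay":0,"az":0,"claw":3.6},{"tx":0,"ty":0,"tz":-0.5,"ax":0,"ay":0,"az":0,"claw":5},{"tx":0,"ty":0,"tz":-0.5,"ax":0,"ay":0,"az":0,"claw":5.5},{"tx":0,"ty":0,"tz":2,"ax":0,"ay":0,"az":0,"claw":5.5},{"tx":0,"ty":0,"tz":6,"ax":0,"ay":0,"az":0,"claw":5.5},{"tx":0,"ty":0,"tz":11,"ax":0,"ay":0,"az":0,"claw":6},{"tx":1.5,"ty":-5,"tz":14.7,"ax":0,"ay":0,"az":-0.1,"claw":7},{"tx":3.5,"ty":-10,"tz":14.7,"ax":0,"ay":0,"az":-0.23,"claw":8.5},{"tx":5.5,"ty":-16,"tz":14.7,"ax":0,"ay":0,"az":-0.36,"claw":8.5},{"tx":7.5,"ty":-22,"tz":14.7,"ax":0,"ay":0,"az":-0.5,"claw":8.5},{"tx":9.5,"ty":-28,"tz":14.7,"ax":0,"ay":0,"az":-0.65,"claw":8.5},{"tx":11.5,"ty":-33,"tz":14.7,"ax":0,"ay":0,"az":-0.8,"claw":8.5},{"tx":13,"ty":-38,"tz":14.7,"ax":0,"ay":0,"az":-0.9,"claw":8.5},{"tx":14.7,"ty":-42.9,"tz":14.7,"ax":0,"ay":0,"az":-1.017,"claw":8.5},{"tx":14.7,"ty":-42.9,"tz":14.7,"ax":0,"ay":0,"az":-1.017,"claw":8.5},{"tx":14.7,"ty":-42.9,"tz":14.7,"ax":0,"ay":0,"az":-1.017,"claw":8.5}]' 40
python3 -m handwheel '[{"tx":0,"ty":0,"tz":0,"ax":0,"ay":0,"az":0,"claw":8.5},{"tx":0,"ty":0,"tz":0,"ax":0,"ay":0,"az":0,"claw":8.5},{"tx":0,"ty":0,"tz":0,"ax":0,"ay":0,"az":0,"claw":8.5}]' 40
```

```text
t: 28.72
eef_pos: [0.6516, -0.2389, 0.1839]
tool_rot: [-0.704, 0.062, 0.705, 0.063]
force: [0.5, 1.2, 0.8]
finger_gap: 0.995
t: 29.1
eef_pos: [0.6517, -0.2392, 0.1844]
tool_rot: [0.704, -0.063, -0.704, -0.063]
force: [0.7, -0.7, -0.5]
finger_gap: 0.993
```

```bash
python3 -m handwheel '[{"tx":0.1,"ty":-0.1,"tz":-4,"ax":0,"ay":0,"az":0,"claw":8.5},{"tx":0.1,"ty":-0.1,"tz":-8,"ax":0,"ay":0,"az":0,"claw":8.5},{"tx":0.1,"ty":-0.1,"tz":-11.5,"ax":0,"ay":0,"az":0,"claw":8.5},{"tx":0.1,"ty":-0.1,"tz":-14,"ax":0,"ay":0,"az":0,"claw":8.5},{"tx":0.1,"ty":-0.1,"tz":-15.3,"ax":0,"ay":0,"az":0,"claw":8.5},{"tx":0.1,"ty":-0.1,"tz":-15.3,"ax":0,"ay":0,"az":0,"claw":6.5},{"tx":0.1,"ty":-0.1,"tz":-15.3,"ax":0,"ay":0,"az":0,"claw":5},{"tx":0.1,"ty":-0.1,"tz":-15.3,"ax":0,"ay":0,"az":0,"claw":4.2},{"tx":0.1,"ty":-0.1,"tz":-15.3,"ax":0,"ay":0,"az":0,"claw":3.5},{"tx":0.1,"ty":-0.1,"tz":-15.3,"ax":0,"ay":0,"az":0,"claw":2},{"tx":0.1,"ty":-0.1,"tz":-15.3,"ax":0,"ay":0,"az":0,"claw":2},{"tx":0.1,"ty":-0.1,"tz":-15.3,"ax":0,"ay":0,"az":0,"claw":2},{"tx":0.1,"ty":-0.1,"tz":-15.3,"ax":0,"ay":0,"az":0,"claw":2},{"tx":0.1,"ty":-0.1,"tz":-15.3,"ax":0,"ay":0,"az":0,"claw":2}]' 40
```

```text
t: 30.85
eef_pos: [0.6532, -0.2408, 0.0324]
tool_rot: [0.705, -0.063, -0.704, -0.063]
force: [-1.7, 1.5, 7.9]
finger_gap: 0.42
```

```bash
python3 -m handwheel '[{"tx":0,"ty":0,"tz":2,"ax":0,"ay":0,"az":0,"claw":2},{"tx":0,"ty":0,"tz":6,"ax":0,"ay":0,"az":0,"claw":2},{"tx":0,"ty":0,"tz":11,"ax":0,"ay":0,"az":0,"claw":2},{"tx":-1,"ty":2,"tz":15,"ax":0,"ay":0,"az":0.05,"claw":2},{"tx":-3,"ty":6,"tz":17,"ax":0,"ay":0,"az":0.15,"claw":2},{"tx":-5.5,"ty":11,"tz":17,"ax":0,"ay":0,"az":0.3,"claw":2},{"tx":-8,"ty":16,"tz":17,"ax":0,"ay":0,"az":0.45,"claw":2},{"tx":-10.5,"ty":21,"tz":17,"ax":0,"ay":0,"az":0.6,"claw":2},{"tx":-13,"ty":26,"tz":17,"ax":0,"ay":0,"az":0.75,"claw":2},{"tx":-15.5,"ty":31,"tz":17,"ax":0,"ay":0,"az":0.87,"claw":2},{"tx":-18,"ty":35.5,"tz":17,"ax":0,"ay":0,"az":0.97,"claw":2},{"tx":-19.25,"ty":38,"tz":17,"ax":0,"ay":0,"az":1.017,"claw":2},{"tx":-19.25,"ty":38,"tz":14,"ax":0,"ay":0,"az":1.017,"claw":2},{"tx":-19.25,"ty":38,"tz":10,"ax":0,"ay":0,"az":1.017,"claw":2},{"tx":-19.25,"ty":38,"tz":6,"ax":0,"ay":0,"az":1.017,"claw":2},{"tx":-19.25,"ty":38,"tz":3,"ax":0,"ay":0,"az":1.017,"claw":2},{"tx":-19.25,"ty":38,"tz":1.2,"ax":0,"ay":0,"az":1.017,"claw":2},{"tx":-19.25,"ty":38,"tz":0.4,"ax":0,"ay":0,"az":1.017,"claw":2},{"tx":-19.25,"ty":38,"tz":0.4,"ax":0,"ay":0,"az":1.017,"claw":2},{"tx":-19.25,"ty":38,"tz":0.4,"ax":0,"ay":0,"az":1.017,"claw":2}]' 40
```

```text
t: 33.35
eef_pos: [0.4608, 0.1395, 0.0361]
tool_rot: [0.646, 0.288, -0.645, 0.288]
force: [0.6, -0.0, -2.3]
finger_gap: 0.423
```

```bash
python3 -m handwheel '[{"tx":0,"ty":0,"tz":-0.3,"ax":0,"ay":0,"az":0,"claw":2},{"tx":0,"ty":0,"tz":-0.5,"ax":0,"ay":0,"az":0,"claw":2},{"tx":0,"ty":0,"tz":-0.55,"ax":0,"ay":0,"az":0,"claw":2},{"tx":0,"ty":0,"tz":-0.55,"ax":0,"ay":0,"az":0,"claw":4},{"tx":0,"ty":0,"tz":-0.55,"ax":0,"ay":0,"az":0,"claw":4.8},{"tx":0,"ty":0,"tz":-0.55,"ax":0,"ay":0,"az":0,"claw":6},{"tx":0,"ty":0,"tz":-0.55,"ax":0,"ay":0,"az":0,"claw":6},{"tx":0,"ty":0,"tz":2,"ax":0,"ay":0,"az":0,"claw":6},{"tx":0,"ty":0,"tz":6,"ax":0,"ay":0,"az":0,"claw":6},{"tx":0,"ty":0,"tz":11,"ax":0,"ay":0,"az":0,"claw":6},{"tx":0,"ty":0,"tz":16,"ax":0,"ay":0,"az":0,"claw":8},{"tx":-0.5,"ty":-0.5,"tz":20,"ax":0,"ay":0,"az":0,"claw":8.5},{"tx":-1,"ty":-1,"tz":24,"ax":0,"ay":0,"az":0,"claw":8.5},{"tx":-1,"ty":-1,"tz":25,"ax":0,"ay":0,"az":0,"claw":8.5},{"tx":-1,"ty":-1,"tz":25,"ax":0,"ay":0,"az":0,"claw":8.5},{"tx":-1,"ty":-1,"tz":25,"ax":0,"ay":0,"az":0,"claw":8.5}]' 40
python3 - <<'E'
from tray import *
d=snap('wrist');y=np.array([.668,.744]);x=np.array([.744,-.668]);C=np.array([.527,.2133]);v=d['bgr'];x0=170
for t,z in((.099,.06),(.033,.07),(-.033,.058),(-.099,.04)):
    q=proj(d,[[*(C+t*y),z]])[0];print(t,((q-[x0,0])*2).round(0));cv2.circle(v,tuple(int(round(i)) for i in q),1,(0,0,255),-1)
a=cv2.resize(v[0:290,x0:x0+220],None,fx=2,fy=2)
s=snap('scene')['bgr'][100:310,150:400];cv2.imwrite('pics/w5.png',np.hstack([a,cv2.copyMakeBorder(cv2.resize(s,(350,294)),0,580-294,0,0,cv2.BORDER_CONSTANT)]))
E
```

```text
t: 35.35
eef_pos: [0.4498, 0.1293, 0.2841]
tool_rot: [-0.645, -0.288, 0.646, -0.288]
force: [0.2, -0.5, -0.5]
finger_gap: 0.997
0.099 [227. -46.]
0.033 [227.  97.]
-0.033 [227. 232.]
-0.099 [226. 342.]
```

View pics/w5.png

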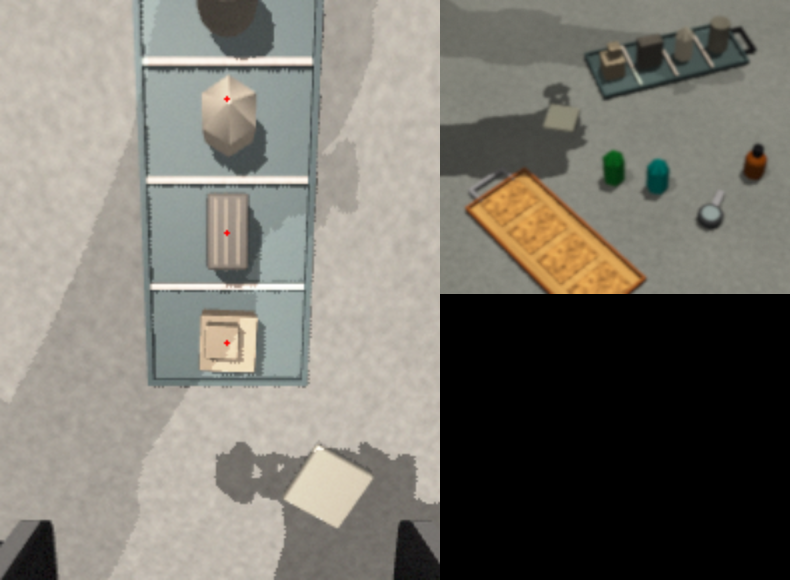

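All four stand upright in their compartments. Measured against predicted: crystal (228,103) against (227,97), slab (227,231) against (227,232), twin (229,343) against (226,342). Each is within about 3 mm. The core is cut off at the top of this crop but shows standing in the scene view. Tile, bottle and magnifier look unmoved and the arm is clear, so I'm handing in.

```bash
python3 -c "
from station import r
print(r.sign_off())"
```

```text
the job is handed in; nothing more can be done
None
```

All four specimens are in the case in handle order: core, crystal, slab, twin. The job is handed in at about 35 s of the 112 s allowed.

- **Last checks:** The wrist and scene views showed every specimen upright and within about 3 mm of its compartment's middle. The tile, bottle and magnifier looked unmoved by eye. The arm was clear, with the TCP about 0.28 m up.
- **Crystal grip:** The first grip read too wide, so I released it with the crystal still standing, measured its yaw and turned the jaws 7.5° to square them on its flats. The second grip gave the same reading, but a close-up showed it square, so the gripper's opening reading was probably off.
- **Crystal position:** The top camera put the crystal up to about 9 mm off by a rough blob reading. The closer wrist view showed about 2 mm, and I relied on that.

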